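Refit the filter plate of the bench dust-extraction box

ROBOT

A 7-joint arm with a two-finger parallel gripper is mounted at the origin on the work surface. World frame = base frame: x ahead of the robot, y to its left, z up, the work surface at z = 0. Lengths are in m, angles in rad, forces in N, time in s.
With the tool pointing down it reaches from about 0.425 to 1.025 m from the base axis. Payload 3.6 kg.
Tool frame: the origin (TCP) lies on the centre line of the jaws, within the pads' length; the fingertips stand 8 mm ahead of it and the grasp point (between the pads) lies 11 mm behind it (tip_extent is the distance from the TCP to the fingertips, in m); z points along the fingers, x is the direction in which the jaws open and shut, and the axes are right-handed (so a half turn about z gives the same grasp; the last joint's range is limited). The gripper opens to 85 mm and grips with 20 to 120 N. Pads are 22 mm wide; open, the fingers measure 114 mm over their backs; the gripper's body (76 mm by 85 mm) begins 54 mm behind the grasp point. The pads swing forward as they close: fully open they stand 13 mm farther back than shut.
Start: joints at [-1.294, 0.591, 0.048, 1.609, -0.033, 0.943, -0.034], TCP at [0.262, 0.676, 0.239] pointing down, gripper open.
Joint ranges: [-2.69, 2.69], [-0.47, 2.24], [-1.27, 1.36], [0.19, 2.51], [-1.53, 4.68], [0.08, 2.07], [-3.09, 3.09]. Speed limits (rad/s): [2.57, 2.57, 3.14, 3.14, 3.14, 3.14, 3.14].

INTERFACE

Orientations are given as a unit quaternion [x, y, z, w].
In Python, from bench import * gives the robot as it stands. Calls block until the motion is done:
- move_to(position, orientation): joint-space move of the TCP to a pose.
- servo_line(position, orientation=None, feed=0.15): straight line of the TCP; orientation=None keeps the orientation; feed is the mean speed in m/s.
- movej(angles): joint-space move.
- command_gripper(opening): finger opening in m; the grip force is fixed at half the most; returns when the fingers have stopped.
- sleep(seconds).
- ik(position, orientation): joint angles nearest the present ones, or None.
- camera(name): name is "side" or "top"; returns a dict with "image" (400x640x3 uint8, red, green, blue), "fx", "fy", "cx", "cy" (pixels), "R" (3x3) and "t" (3): a world point X has camera coordinates R X + t. Camera axes: x right, y down, z forward; pixel columns grow to the right and rows downward; lengths in m; the calibration is good to about 2 mm. A picture is of the moment at which its call begins. There is no depth.
A pose or a line that the arm cannot do raises IKError and nothing moves.
- hand_in(): hands the job in, once; it reports no verdict.
Trained networks look in a picture, given as the dict that the camera call returned (one of the last four; its "shot" number tells which), for a name from the list of things; names that differ only in an ending like _2 or _b are one class to them, and where a whole thing is asked for, a point or a joint stands for the part that bears it (a point fixed in the world has none). Each returns a list of dicts, best first, with "p" (0 to 1); they miss things now and then, are a little off and sometimes report something else, mostly with a low value. They report only what shows in the picture. A call takes as long as a camera call.
- recognise(thing, picture): "at" ([x, y, z] in m, in world coordinates, good to about 4 mm: the middle of the surface that is visible of it).
Readings, each from a call of its own:
- get_clock(): time.
- get_joint_pos(): joint angles.
- get_qd(): joint speeds.
- get_joint_efforts(): joint torques, N m.
- get_ee_pos(): TCP position.
- get_tool_rot(): TCP orientation.
- get_contact_force(): force on the tool from outside, world axes, zero at the start.
- get_wrist_torque(): the same for the moment, N m.
- get_gripper_width(): finger opening in m.
Only numpy, scipy, OpenCV 4.12 (cv2) and the standard library are available. Lean on these libraries where they do the work, as an engineer would, in place of code of your own. Each camera call takes 0.05 s, during which the arm holds its last target. There are 200 camera calls.

TASK

Put the perforated steel filter plate back on the dust-extraction box: first draw the sliding catch fully back, then pick the plate up by its handle and, holding it clearly tilted, hook its narrow tongue edge under the steel lip of the box. Lower the opposite edge gently until the plate lies flat and flush in the opening, then push the catch fully home over that edge and let go. Leave the other things on the bench where they are.

Things in the scene. Friction and masses are not known exactly. Their poses are not given: they have to be found in the camera images.
- box: grey dust-extraction box fixed to the bench, 245 (x) by 180 (y) mm. Origin at bench level under the centre of its opening, 155 (x) by 138 (y) mm; +x points from the lip side (nearest the robot, within 15 degrees) to the catch side. The opening's rim tops at z = 67 mm on the two y sides and the +x side. A 58 mm thick hose stub 100 mm long leaves the +x end at x = 140 mm, below z = 61 mm
- lip_edge (a point): middle of the lower free edge of the steel lip, at box x = -61.5, z = 74 mm. The lip overhangs the opening's -x side by 16 mm (box x -77.5 to -61.5) over the whole width, top at z = 78 mm; the slot beneath it is 14 mm high and closed at x = -77.5
- ledge (a point): centre of the opening at the height of the ledge, box z = 60 mm; the ledge runs all round inside the opening, about 10 mm wide, and the plate lies on it. Axes as the box
- catch (a joint): sliding catch on the +x rim: 0 = fully home (tip 14 mm over the opening, blocking it), 0.026 m = fully back (tip 12 mm clear). Grows towards box +x; stops at both ends; friction about 1.5 N; stays where left; starts within 4 mm of home. Steel plate 56 x 36 x 5 mm, underside at box z = 69 mm, with a black upright grip
- catch_grip (a point): point on the catch's black upright grip, which is 16 mm (x) by 24 mm (y) and stands from box z = 73 to 107 mm; this point is on its axis at z = 93 mm, at box x = 95.5 mm + catch value. Axes as the box
- plate: perforated steel filter plate, loose, flat on the bench left or right of the box, 0.2 to 0.45 kg: sheet 132 x 130 x 6 mm (x -57 to +75 mm) and at its -x edge a narrower tongue 18 mm long (x -75 to -57), 110 mm wide, 4 mm thick, flush with the underside. Origin: middle of the underside; z up, x from tongue to opposite edge. The tongue starts pointing roughly to the robot
- tongue_tip (a point): middle of the tongue's end face, at plate x = -75, z = 2 mm
- rear_edge (a point): middle of the opposite edge's end face, at plate x = +75, z = 3 mm
- handle (a point): centre of the plate's dark steel handle bar: 14 mm thick (x), 76 mm long (y), 20 mm high, from 22 to 42 mm above the plate's underside, 16 mm clear below it, a post at each end; over the plate's origin, 32 mm up. Axes as the plate
- float: wooden plasterer's float with a handle, similar in size to the plate (160 x 110 mm, 56 mm high), loose, on the other side of the box; not to be moved
- dome_a: white unglazed ceramic dome, 72 mm across, 48 mm high; bystander
- dome_b: white ceramic dome, 72 mm across, 48 mm high; bystander
- dome_c: smaller white ceramic dome, 60 mm across, 48 mm high; bystander
- dish: terracotta bowl, 100 mm across, 40 mm high; bystander
- jar: amber glass jar, 64 mm across, 90 mm high; bystander
- brush: brush lying on the bench; bystander

How it is judged:
By the outcome, as a careful person would: the job done as asked, in the order asked, and still so for the second after the job is handed in, with the robot touching nothing.
It also fails if it takes over 59 s, if anything falls off the work surface, if the arm or the gripper's body presses on something with over 40 N, if the wrist force passes 120 N, or if a joint passes its speed limit or range.

## Working session

There is one attempt and no reset: what is moved stays moved. The work goes in short steps, each a Python script; the robot and the scene stay as the last script left them, time stands still between calls to the robot, and variables do not carry over. Pictures are saved under pics/ and viewed, about 8 in all and at most 12, crops included, and the job is handed in when it is done.

```bash
mkdir -p pics; ls
python3 - <<'E'
from bench import *
import cv2
for n in ("top","side"):
    c=camera(n); cv2.imwrite(f"pics/{n}0.png",c["image"][:,:,::-1])
    print(n,c["fx"],c["cx"],c["cy"],c["R"],c["t"])
    for th in ("box","lip_edge","ledge","catch","catch_grip","plate","tongue_tip","rear_edge","handle","float","dome_a","dish","jar","brush"):
        try: print(th,[(round(float(d["p"]),2),[round(float(v),3) for v in d["at"]]) for d in recognise(th,c)[:3]])
        except Exception as e: print(th,e)
print(get_clock(),get_ee_pos(),get_tool_rot(),get_joint_pos())
E
```

```text
pics
top 503.7526138766182 318.2977608344723 185.67594349761896 [[ 0.0051547  -0.99995722  0.00767996]
 [-0.98210578 -0.00650824 -0.18821763]
 [ 0.18825956 -0.00657232 -0.98209732]] [0.01853141 0.54335614 1.64179008]
box [(0.7, [0.575, -0.037, 0.071])]
lip_edge [(0.91, [0.574, -0.036, 0.069]), (0.75, [0.632, -0.033, 0.073])]
ledge [(0.8, [0.575, -0.04, 0.064]), (0.62, [0.666, 0.224, 0.037])]
catch []
catch_grip [(0.49, [0.632, -0.039, 0.075])]
plate [(0.75, [0.459, -0.302, 0.011])]
tongue_tip [(0.85, [0.464, -0.298, 0.007])]
rear_edge [(0.64, [0.466, -0.298, 0.007])]
handle [(0.8, [0.462, -0.304, 0.007])]
float [(0.87, [0.513, 0.334, 0.007])]
dome_a [(0.79, [0.678, -0.229, 0.044]), (0.71, [0.68, -0.339, 0.043]), (0.68, [0.664, 0.226, 0.038])]
dish [(0.83, [0.697, 0.337, 0.024])]
jar [(0.66, [0.356, 0.535, 0.09]), (0.64, [0.573, -0.037, 0.063])]
brush [(0.62, [0.603, -0.471, 0.014])]
side 430.00842206380423 310.8006838416996 201.27054190259213 [[ 9.68482213e-01 -2.49081406e-01 -8.09956853e-04]
 [-1.55403236e-01 -6.01693640e-01 -7.83463207e-01]
 [ 1.94658772e-01  7.58896051e-01 -6.2143
[... 213 characters left out ...]
631, -0.042, 0.074])]
catch_grip [(0.51, [0.628, -0.041, 0.073])]
plate [(0.74, [0.457, -0.31, 0.006])]
tongue_tip [(0.75, [0.46, -0.311, 0.003])]
rear_edge [(0.79, [0.46, -0.312, 0.005])]
handle [(0.74, [0.46, -0.313, 0.009])]
float [(0.95, [0.504, 0.328, 0.013])]
dome_a [(0.77, [0.676, -0.353, 0.037]), (0.58, [0.676, -0.245, 0.032])]
dish [(0.66, [0.693, 0.351, 0.029])]
jar [(0.79, [0.358, 0.527, 0.058])]
brush [(0.84, [0.596, -0.482, 0.018]), (0.74, [0.357, 0.524, 0.056]), (0.15, [0.458, -0.315, 0.006])]
1.5 [0.26203659 0.67601271 0.23930492] [8.25040385e-01 5.65073767e-01 2.06259790e-05 2.24168651e-07] [-1.29449576  0.59120824  0.04839295  1.60847711 -0.03329667  0.94268041
 -0.03369188]
```

View both.

Run:
```python
import cv2
a=cv2.imread("pics/top0.png"); cv2.imwrite("pics/top0b.png",cv2.resize(a[100:400,180:580],None,fx=2,fy=2,interpolation=cv2.INTER_CUBIC))
```

```text
(no output)
```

View pics/top0b.png

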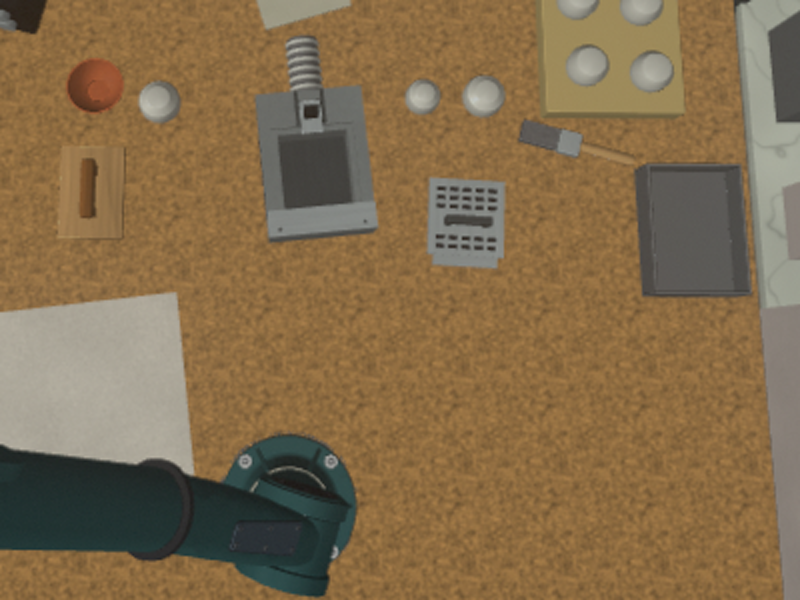

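View pics/side0.png

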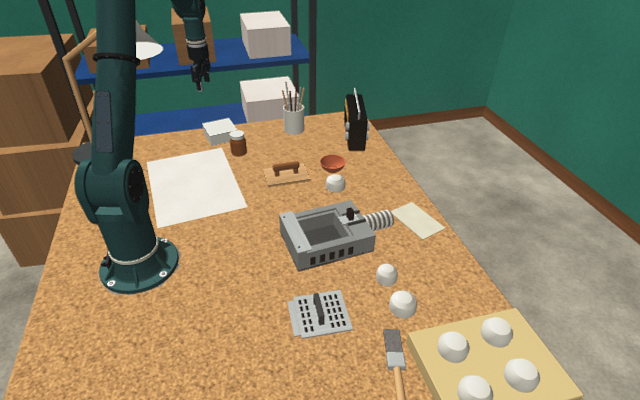

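Run:
```python
import cv2, numpy as np
t=cv2.imread("pics/top0.png"); s=cv2.imread("pics/side0.png")
# top box cols 303-373 rows 138-223
def crop(im,x,y,w,h,f): 
    c=cv2.resize(im[y:y+h,x:x+w],None,fx=f,fy=f,interpolation=cv2.INTER_CUBIC)
    for k in range(0,w,10): cv2.line(c,(k*f,0),(k*f,6),(0,0,255),1); cv2.putText(c,str(x+k),(k*f+1,16),0,.35,(0,0,255),1)
    for k in range(0,h,10): cv2.line(c,(0,k*f),(6,k*f),(0,0,255),1); cv2.putText(c,str(y+k),(8,k*f+4),0,.35,(0,0,255),1)
    return c
cv2.imwrite("pics/boxtop.png",crop(t,305,138,66,84,7))
cv2.imwrite("pics/boxside.png",crop(s,275,198,105,70,7))
```

```text
(no output)
```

View pics/boxtop.png

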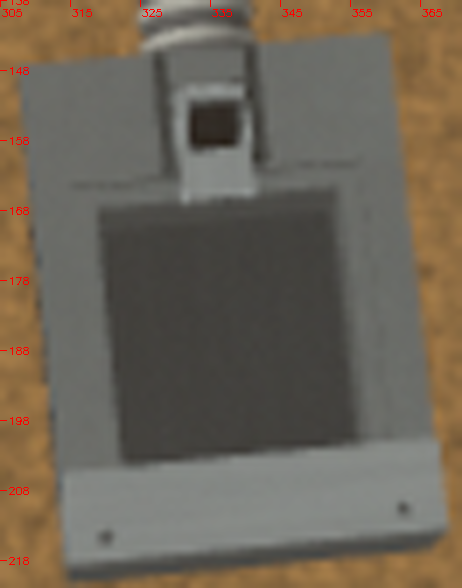

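View pics/boxside.png

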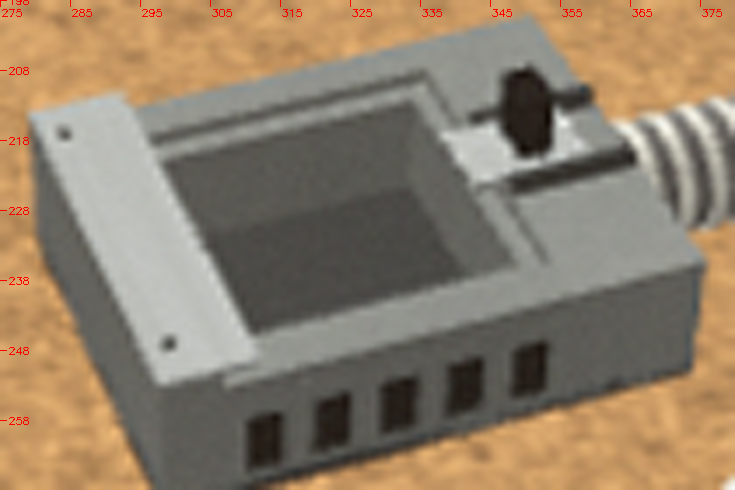

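```bash
cat > h.py <<'E'
import numpy as np, cv2
from scipy.optimize import least_squares, minimize
from scipy.spatial.transform import Rotation as Ro
def rz(a): return np.array([[np.cos(a),-np.sin(a),0],[np.sin(a),np.cos(a),0],[0,0,1]])
def proj(c,X):
    q=np.asarray(X)@np.asarray(c["R"]).T+np.asarray(c["t"])
    return np.c_[c["fx"]*q[:,0]/q[:,2]+c["cx"], c["fy"]*q[:,1]/q[:,2]+c["cy"]]
def place(p,X): return np.asarray(X)@rz(p[2]).T+[p[0],p[1],p[3] if len(p)>3 else 0]
def cub(x0,x1,y0,y1,z0,z1): return np.array([[x,y,z] for x in(x0,x1) for y in(y0,y1) for z in(z0,z1)])/1e3
PLATE=[cub(-57,75,-65,65,0,6),cub(-75,-57,-55,55,0,4),cub(-7,7,-38,38,6,42)]
def mask(im,roi):
    hsv=cv2.cvtColor(im,cv2.COLOR_RGB2HSV); m=np.zeros(im.shape[:2],np.uint8)
    x,y,w,h=roi; m[y:y+h,x:x+w]=((hsv[y:y+h,x:x+w,1]<75)|(hsv[y:y+h,x:x+w,2]<80))*255
    m=cv2.morphologyEx(m,cv2.MORPH_CLOSE,np.ones((5,5)))
    n,l,s,_=cv2.connectedComponentsWithStats(m); return (l==1+np.argmax(s[1:,4])).astype(np.uint8)*255
def fitsil(cams,masks,p0,parts=PLATE):
    F=8; tg=[]
    for c,m,roi in masks:
        x,y,w,h=roi; tg.append((c,x,y,w,h,m[y:y+h,x:x+w].astype(float)/255))
    def cost(p):
        e=0
        for c,x,y,w,h,t in tg:
            im=np.zeros((h*F,w*F),np.uint8)
            for k in parts:
                u=(proj(c,place(p,k))-[x,y]+.5)*F-.5
                cv2.fillConvexPoly(im,cv2.convexHull(np.round(u*16).astype(np.int32)),255,shift=4)
            r=cv2.resize(im,(w,h),interpolation=cv2.INTER_AREA)/255.
            e+=((r-t)**2).sum()
        return e
    s=np.array([p0]+[np.add(p0,d) for d in np.diag([.01,.01,.06])])
    r=minimize(cost,p0,method="Nelder-Mead",options=dict(initial_simplex=s,xatol=1e-4,fatol=1e-2)); return r.x,r.fun
E
python3 - <<'E'
from bench import *
from h import *
ct,cs=camera("top"),camera("side")
P=np.array([[-61.5,90,78],[-61.5,-90,78],[-105,90,78],[-105,-90,78],[140,90,67],[140,-90,67]])/1e3
ut=np.array([[313.9,205.1],[367.6,200.9],[314.3,218.4],[368.9,213.7],[307.9,147.3],[360.7,143]])-.43
us=np.array([[292.4,211.1],[311.9,249.1],[279.3,214.4],[297.9,253],[351,200.1],[375.9,235.4]])-.43
for L in ([(ct,ut)],[(cs,us)],[(ct,ut),(cs,us)]):
    r=least_squares(lambda p:np.concatenate([(proj(c,place(p,P))-u).ravel() for c,u in L]),[.57,-.04,.05])
    print("box",r.x.round(4),r.fun.reshape(-1,2).round(1).tolist())
rt=(385,180,60,60); rs=(280,282,80,62)
T=(ct,mask(ct["image"],rt),rt); S=(cs,mask(cs["image"],rs),rs)
for L in ([T],[S],[T,S]): print("plate",fitsil(None,L,[.46,-.305,0.]),[int((m>0).sum()) for _,m,_ in L])
E
```

```text
box [ 0.5431 -0.0441  0.0945] [[-0.7, 0.4], [0.1, -0.2], [0.1, 0.2], [0.2, 0.1], [0.1, -0.1], [0.3, -0.3]]
box [ 0.5416 -0.0484  0.0989] [[-0.0, -0.1], [0.3, 0.2], [-0.3, -0.3], [-0.3, 0.1], [0.1, -0.0], [0.2, -0.0]]
box [ 0.5425 -0.0456  0.0965] [[-0.2, 0.6], [0.6, -0.1], [0.6, 0.4], [0.7, 0.2], [0.5, 0.1], [0.6, -0.2], [0.1, -0.7], [0.3, -0.6], [-0.1, -1.0], [-0.3, -0.7], [0.2, -0.5], [0.1, -0.6]]
plate (array([ 0.46655887, -0.30216851, -0.04939966]), np.float64(12.969888504421375)) [1628]
plate (array([ 0.46463589, -0.30626043, -0.04908914]), np.float64(21.79035755478662)) [2392]
plate (array([ 0.46532241, -0.30524175, -0.05420543]), np.float64(116.0154709727028)) [1628, 2392]
```

```bash
cat >> h.py <<'E'
BOX=np.array([.5424,-.0462,.0965])
def tq(yaw,tilt=0):  # tool down, tool x along yaw; tilt>0: -x end of held plate lowered
    R=rz(yaw)@Ro.from_euler("y",-tilt).as_matrix()@np.diag([1.,-1,-1]); return Ro.from_matrix(R).as_quat().tolist()
def bw(p,box=BOX): return (rz(box[2])@np.array(p)+[box[0],box[1],0])
E
python3 - <<'E'
from bench import *
from h import *
q=tq(BOX[2])
g=lambda x,z:bw([x,0,z]).tolist()
t0=get_clock()
command_gripper(.05)
move_to(g(.0975,.16),q); servo_line(g(.0975,.091),q,feed=.08)
print("f",get_contact_force().round(1),get_joint_pos().round(2)); command_gripper(0.0)
print("w",get_gripper_width(),get_contact_force().round(1),get_clock()-t0)
for k in range(1,40):
    dx=.018*1 if k==1 else .018+.0015*(k-1)
    servo_line(g(.0975+dx,.091),q,feed=.05)
    f=rz(BOX[2]).T@get_contact_force(); e=rz(BOX[2]).T@(np.array(get_ee_pos())-[BOX[0],BOX[1],0])
    print(round(dx,4),f.round(1),(e*1e3).round(1))
    if abs(f[0])>9 or dx>.034: break
print(get_clock()-t0)
E
```

```text
f [-1.  -0.1  0. ] [-0.24  0.7   0.33  1.91 -0.39  0.59  0.44]
w 0.01477139326826079 [-1.1  0.3  4.7] 4.7082999999999995
0.018 [ 1.1 -0.7  4.5] [117.1   0.   91.7]
0.0195 [0.5 0.4 7.1] [117.5   0.   91.7]
0.021 [-1.1  0.9  6.6] [118.6   0.   91.6]
0.0225 [-0.6  1.6  6.9] [1.20e+02 1.00e-01 9.16e+01]
0.024 [-2.4  0.7  8.3] [1.211e+02 1.000e-01 9.160e+01]
0.0255 [-3.8  1.1 10.9] [1.212e+02 1.000e-01 9.160e+01]
0.027 [-7.1  1.7 12.2] [1.212e+02 1.000e-01 9.160e+01]
0.0285 [-10.    1.7  14.2] [1.212e+02 1.000e-01 9.150e+01]
6.966700000000001
```

Run:
```python
from bench import *
from h import *
t0=get_clock()
command_gripper(.045)
print("open f",get_contact_force().round(1))
e=get_ee_pos(); servo_line([e[0],e[1],.16],feed=.15)
pl=[.4656,-.3042,-.05]; q=tq(pl[2])
move_to([pl[0],pl[1],.12],q); servo_line([pl[0],pl[1],.023],q,feed=.1)
print("f",get_contact_force().round(1),get_ee_pos().round(4)); command_gripper(0.0)
print("w",get_gripper_width(),get_contact_force().round(1),get_ee_pos().round(4),get_clock()-t0)
servo_line([pl[0],pl[1],.20],q,feed=.15); sleep(.2)
print("f",get_contact_force().round(1),get_wrist_torque().round(2),get_ee_pos().round(4),get_gripper_width())
# ik check for placement
for t in (0,10,20):
    print(t, ik(bw([0,0,.12 if t else .085]).tolist(),tq(BOX[2],np.radians(t))))
print(get_clock(),get_clock()-t0)
for n in("top","side"): cv2.imwrite(f"pics/lift_{n}.png",camera(n)["image"][:,:,::-1])
a=cv2.imread("pics/lift_top.png")[120:270,260:460]; b=cv2.imread("pics/lift_side.png")[160:310,240:440]
cv2.imwrite("pics/lift.png",cv2.resize(np.vstack([a,b]),None,fx=2,fy=2))
```

```text
open f [0.4 1.  0.4]
f [ 0.8 -0.2 -0.8] [ 0.466  -0.3045  0.0235]
w 0.013269952413610809 [-0.7  0.9  6.6] [ 0.4658 -0.3044  0.0237] 3.791599999999999
f [-0.2 -0.7 -2.2] [-0.01  0.02  0.03] [ 0.4652 -0.304   0.1993] 0.012642775357383729
0 [-0.20814712  0.62171964  0.29112216  2.12867795 -0.40103419  0.44255024
  0.49317709]
10 [-0.1488006   0.51601195  0.21508777  2.22377589 -0.49866491  0.26885016
  0.59862765]
20 [ 0.78752848  0.73494454 -1.07106936  2.2984967   1.56119715  0.60352361
 -1.36165297]
13.8917 5.324999999999999
```

View pics/lift.png

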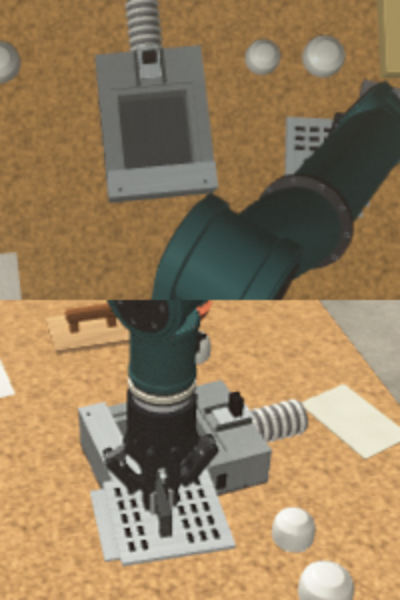

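```bash
cat >> h.py <<'E'
BOX[:2]+=rz(BOX[2])[:2,0]*-.0003
def tcp(tipx,tipz,tilt,y=0,box=BOX,yaw=0):  # TCP pose for plate tongue tip underside at box (tipx,y,tipz), m
    p=np.array([tipx,y,tipz])+Ro.from_euler("y",-tilt).as_matrix()@[.075,0,.0235]
    return bw(p,box).tolist(), tq(box[2]+yaw,tilt)
E
python3 - <<'E'
from bench import *
from h import *
for t in (0,8,12,14,16,18,20,23):
  for x,z in((-.0755,.0615),(-.05,.0615),(-.05,.20),(-.05,.3)):
    j=ik(*tcp(x,z,np.radians(t))); print(t,x,z,None if j is None else np.round(j,2).tolist())
print(get_joint_pos().round(2))
E
```

```text
0 -0.0755 0.0615 [-0.21, 0.62, 0.29, 2.13, -0.4, 0.44, 0.49]
0 -0.05 0.0615 [-0.22, 0.64, 0.3, 2.08, -0.39, 0.48, 0.48]
0 -0.05 0.2 [-0.32, 0.44, 0.43, 1.99, -0.26, 0.76, 0.36]
0 -0.05 0.3 [-0.39, 0.33, 0.51, 1.89, -0.19, 0.97, 0.3]
8 -0.0755 0.0615 [-0.14, 0.56, 0.2, 2.22, -0.5, 0.26, 0.6]
8 -0.05 0.0615 [-0.15, 0.58, 0.22, 2.17, -0.49, 0.29, 0.58]
8 -0.05 0.2 [-0.3, 0.37, 0.4, 2.08, -0.29, 0.6, 0.39]
8 -0.05 0.3 [-0.37, 0.25, 0.47, 1.97, -0.18, 0.82, 0.29]
12 -0.0755 0.0615 [-0.07, 0.54, 0.11, 2.27, -0.57, 0.15, 0.67]
12 -0.05 0.0615 [-0.1, 0.56, 0.14, 2.22, -0.55, 0.19, 0.65]
12 -0.05 0.2 [-0.28, 0.34, 0.38, 2.13, -0.32, 0.51, 0.42]
12 -0.05 0.3 [-0.35, 0.21, 0.44, 2.01, -0.18, 0.74, 0.28]
14 -0.0755 0.0615 [-0.02, 0.53, 0.06, 2.29, -0.61, 0.1, 0.72]
14 -0.05 0.0615 [-0.06, 0.55, 0.09, 2.24, -0.59, 0.14, 0.69]
14 -0.05 0.2 [-0.27, 0.32, 0.36, 2.15, -0.34, 0.47, 0.44]
14 -0.05 0.3 [-0.34, 0.19, 0.42, 2.04, -0.18, 0.7, 0.28]
16 -0.0755 0.0615 [-0.14, 0.53, 0.21, 2.32, -1.42, 0.14, 1.52]
16 -0.05 0.0615 [-0.01, 0.54, 0.03, 2.26, -0.63, 0.08, 0.74]
16 -0.05 0.2 [-0.26, 0.31, 0.35, 2.17, -0.36, 0.43, 0.46]
16 -0.05 0.3 [-0.33, 0.17, 0.4, 2.06, -0.18, 0.66, 0.28]
18 -0.0755 0.0615 [0.79, 0.76, -1.07, 2.31, 1.55, 0.63, -1.35]
18 -0.05 0.0615 [0.27, 0.55, -0.34, 2.27, 1.36, 0.14, -1.23]
18 -0.05 0.2 [-0.25, 0.29, 0.33, 2.19, -0.38, 0.38, 0.48]
18 -0.05 0.3 [-0.31, 0.15, 0.38, 2.08, -0.18, 0.62, 0.28]
20 -0.0755 0.0615 [0.79, 0.75, -1.07, 2.33, 1.63, 0.61, -1.43]
20 -0.05 0.0615 [0.78, 0.77, -1.07, 2.28, 1.59, 0.63, -1.37]
20 -0.05 0.2 [-0.23, 0.28, 0.3, 2.22, -0.41, 0.34, 0.51]
20 -0.05 0.3 [-0.29, 0.14, 0.36, 2.1, -0.18, 0.58, 0.28]
23 -0.0755 0.0615 [0.8, 0.74, -1.07, 2.37, 1.77, 0.6, -1.56]
23 -0.05 0.0615 [0.78, 0.76, -1.07, 2.32, 1.72, 0.61, -1.49]
23 -0.05 0.2 [-0.19, 0.26, 0.26, 2.25, -0.47, 0.27, 0.58]
23 -0.05 0.3 [-0.26, 0.11, 0.32, 2.13, -0.19, 0.51, 0.29]
[ 0.17  0.47  0.44  2.04 -0.3   0.7   0.76]
```

Run:
```python
from bench import *
from h import *
T=np.radians(20)
move_to(*tcp(-.05,.3,T)); a=get_joint_pos()
b=np.array([.78,.50,-1.07,2.18,1.59,.80,-1.37])
for s in (.25,.5,.75,1):
    movej((a+s*(b-a)).tolist()); print(s,get_ee_pos().round(3), Ro.from_quat(get_tool_rot()).as_matrix()[:,2].round(2))
for t in (20,15,10,5,0):
  for x,z in((-.05,.25),(-.05,.0615),(-.0755,.0615)):
    j=ik(*tcp(x,z,np.radians(t))); print(t,x,z,None if j is None else np.round(j,2).tolist())
print(get_clock())
```

```text
0.25 [ 0.527 -0.08   0.283] [ 0.18 -0.15 -0.97]
0.5 [ 0.53  -0.114  0.249] [ 0.16 -0.3  -0.94]
0.75 [ 0.566 -0.132  0.242] [ 0.29 -0.36 -0.89]
1 [ 0.626 -0.127  0.277] [ 0.55 -0.31 -0.78]
20 -0.05 0.25 [0.96, 0.4, -1.2, 2.12, 0.71, 0.62, -0.58]
20 -0.05 0.0615 [0.77, 0.77, -1.06, 2.28, 1.59, 0.62, -1.37]
20 -0.0755 0.0615 [0.79, 0.75, -1.07, 2.33, 1.63, 0.61, -1.43]
15 -0.05 0.25 [0.92, 0.45, -1.19, 2.06, 0.68, 0.74, -0.56]
15 -0.05 0.0615 [0.75, 0.78, -1.05, 2.22, 1.39, 0.66, -1.19]
15 -0.0755 0.0615 [0.77, 0.76, -1.05, 2.27, 1.43, 0.64, -1.24]
10 -0.05 0.25 [0.87, 0.49, -1.16, 2.01, 0.65, 0.85, -0.53]
10 -0.05 0.0615 [0.72, 0.8, -1.03, 2.16, 1.23, 0.7, -1.04]
10 -0.0755 0.0615 [0.74, 0.78, -1.03, 2.21, 1.25, 0.68, -1.08]
5 -0.05 0.25 [0.82, 0.54, -1.15, 1.95, 0.63, 0.95, -0.52]
5 -0.05 0.0615 [0.68, 0.81, -0.99, 2.1, 1.08, 0.76, -0.91]
5 -0.0755 0.0615 [0.7, 0.79, -1.0, 2.15, 1.11, 0.73, -0.95]
0 -0.05 0.25 [0.78, 0.58, -1.13, 1.9, 0.61, 1.05, -0.51]
0 -0.05 0.0615 [0.63, 0.82, -0.94, 2.04, 0.96, 0.81, -0.8]
0 -0.0755 0.0615 [0.65, 0.8, -0.95, 2.09, 0.97, 0.78, -0.83]
17.175
```

```bash
cat >> h.py <<'E'
def overlay(c,name,roi,f,tipx,tipz,tilt,bias=(0,0)):
    x,y,w,h=roi; im=cv2.resize(c["image"][y:y+h,x:x+w,::-1],None,fx=f,fy=f,interpolation=cv2.INTER_CUBIC)
    Rt=Ro.from_euler("y",-tilt).as_matrix()
    def draw(X,col):
        X=np.array([bw(p) for p in X])+[bias[0],bias[1],0]
        u=(proj(c,X)-[x,y]+.5)*f-.5; cv2.polylines(im,[np.round(u).astype(np.int32)],True,col,1)
    pl=lambda P:[Rt@(np.array(p)/1e3+[.075,0,0])+[tipx,0,tipz] for p in P]
    draw(pl([[75,65,6],[75,-65,6],[-57,-65,6],[-57,65,6]]),(0,0,255))
    draw(pl([[-57,-55,4],[-57,55,4],[-75,55,4],[-75,-55,4]]),(0,255,255))
    draw(np.array([[-61.5,90,78],[-61.5,-90,78],[-105,-90,78],[-105,90,78]])/1e3,(0,255,0))
    draw(np.array([[77.5,69,67],[77.5,-69,67],[-61.5,-69,67],[-61.5,69,67]])/1e3,(255,0,0))
    cv2.imwrite(name,im)
E
python3 - <<'E'
from bench import *
from h import *
T=np.radians(20)
move_to(*tcp(-.045,.25,T)); servo_line(*tcp(-.045,.10,T),feed=.15)
print(get_ee_pos().round(4),tcp(-.045,.1,T)[0],get_contact_force().round(1),get_gripper_width(),get_clock())
overlay(camera("top"),"pics/o_top.png",(280,120,110,110),5,-.045,.10,T,(.0007,.0021))
overlay(camera("side"),"pics/o_side.png",(260,160,140,110),5,-.045,.10,T,(-.0008,-.0022))
E
```

```text
[ 0.5598 -0.0443  0.1478] [0.5594597315711608, -0.04454860665565595, 0.147734287337894] [ 0.7  1.4 -2.8] 0.012876995658556479 19.1667
```

View pics/o_top.png

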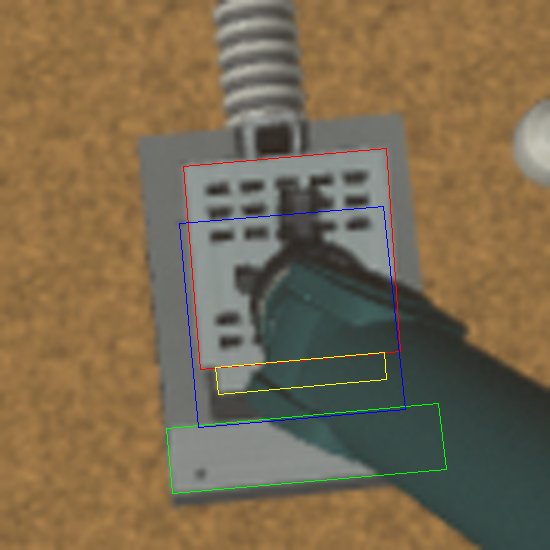

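View pics/o_side.png

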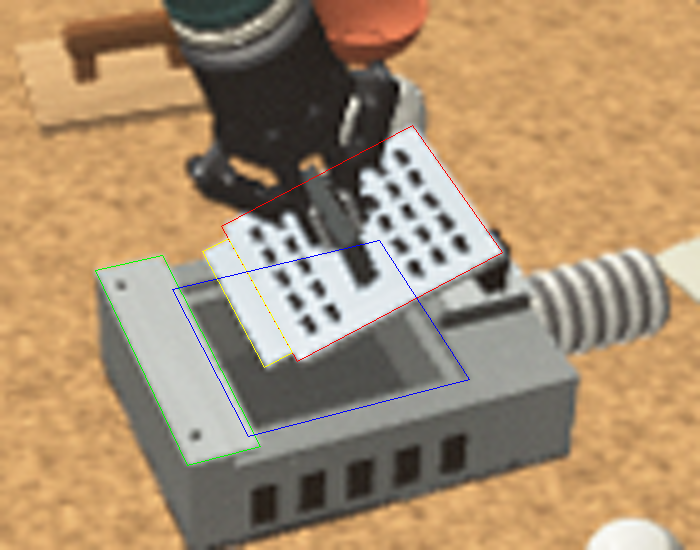

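Run:
```python
from bench import *
from h import *
T=np.radians(20); R=rz(BOX[2]).T
rep=lambda s:print(s,(R@get_contact_force()).round(1),((R@(np.array(get_ee_pos())-[BOX[0],BOX[1],0])-R@(np.array(s_p)-[BOX[0],BOX[1],0]))*1e3).round(1))
def go(x,z,t,feed=.06):
    global s_p
    s_p,q=tcp(x,z,t); servo_line(s_p,q,feed=feed); rep((round(x,4),round(z,4),round(np.degrees(t),1)))
    f=R@get_contact_force(); return np.abs(f[:2]).max()>12 or f[2]>8 or f[2]<-14
go(-.045,.07,T,.1)
if not go(-.045,.0617,T,.04):
    for x in (-.055,-.06,-.065,-.07,-.0725,-.0745,-.0755,-.0765):
        if go(x,.0617,T): print("STOP"); break
print(get_clock(),get_wrist_torque().round(2),get_gripper_width())
overlay(camera("side"),"pics/o2_side.png",(260,160,140,110),5,x,.0617,T,(-.0008,-.0022))
```

```text
(-0.045, 0.07, np.float64(20.0)) [ 0.5 -0.4 -2.6] [0.2 0.  0.3]
(-0.045, 0.0617, np.float64(20.0)) [ 1.   0.7 -3. ] [ 0.3 -0.   0.5]
(-0.055, 0.0617, np.float64(20.0)) [ 0.4  0.5 -3.5] [-0.3 -0.1  0.2]
(-0.06, 0.0617, np.float64(20.0)) [ 0.6  0.2 -3. ] [-0.1 -0.   0. ]
(-0.065, 0.0617, np.float64(20.0)) [ 0.5  0.6 -2.9] [-0.2 -0.  -0.1]
(-0.07, 0.0617, np.float64(20.0)) [-0.2  0.7 -2.9] [-0.3 -0.  -0.1]
(-0.0725, 0.0617, np.float64(20.0)) [ 0.4  0.8 -2.8] [-0.1  0.  -0. ]
(-0.0745, 0.0617, np.float64(20.0)) [-0.6  0.  -3.9] [-0.2 -0.  -0.1]
(-0.0755, 0.0617, np.float64(20.0)) [ 0.1  0.4 -3.6] [-0.1 -0.  -0. ]
(-0.0765, 0.0617, np.float64(20.0)) [ 0.6 -0.  -3.1] [0.3 0.  0.1]
22.1417 [-0.06  0.44 -0.02] 0.012717217695362337
```

Run:
```python
from bench import *
from h import *
R=rz(BOX[2]).T
def go(x,z,t,feed=.04):
    t=np.radians(t); p,q=tcp(x,z,t); servo_line(p,q,feed=feed)
    f=R@get_contact_force(); print((x,z,round(np.degrees(t),1)),f.round(1),get_wrist_torque().round(2))
    return np.abs(f[:2]).max()>10 or f[2]>5
for t in (17,14,11,8,6,5,4,3,2,1.5,1,.5,0):
    if go(-.0757,.0607+.001*t/20,t): print("STOP"); break
print(get_clock(),get_gripper_width())
overlay(camera("side"),"pics/o3_side.png",(260,160,140,110),5,-.0757,.0607,np.radians(t),(-.0008,-.0022))
```

```text
(-0.0757, 0.061549999999999994, np.float64(17.0)) [-0.6 -0.7 -3. ] [-0.09  0.56 -0.02]
(-0.0757, 0.061399999999999996, np.float64(14.0)) [ 0.5  0.4 -3.6] [-0.06  0.45 -0.02]
(-0.0757, 0.06125, np.float64(11.0)) [-0.2 -0.3 -2.7] [-0.06  0.35 -0.01]
(-0.0757, 0.061099999999999995, np.float64(8.0)) [-0.3 -0.1 -2.9] [-0.02  0.25  0.07]
(-0.0757, 0.061, np.float64(6.0)) [ 0.3 -0.1 -3. ] [ 0.16 -0.18  0.08]
(-0.0757, 0.06095, np.float64(5.0)) [ 0.3 -0.1 -4.1] [-0.04  0.19  0.01]
(-0.0757, 0.060899999999999996, np.float64(4.0)) [-0.4  0.2 -3.4] [-0.03  0.04  0.06]
(-0.0757, 0.060849999999999994, np.float64(3.0)) [ 0.4 -0.3 -2.9] [-0.07  0.08 -0.  ]
(-0.0757, 0.0608, np.float64(2.0)) [-0.1  0.6 -3.8] [-0.    0.04  0.01]
(-0.0757, 0.060774999999999996, np.float64(1.5)) [-0.8 -0.7 -3.5] [-0.    0.06  0.  ]
(-0.0757, 0.06075, np.float64(1.0)) [-0.4 -0.6 -2.8] [-0.03  0.04  0.01]
(-0.0757, 0.060724999999999994, np.float64(0.5)) [ 0.5  0.9 -1.6] [-0.04  0.03 -0.03]
(-0.0757, 0.0607, np.float64(0.0)) [-0.8  0.6 -3.2] [-0.04  0.02  0.03]
25.65 0.012632785132401883
```

View pics/o3_side.png

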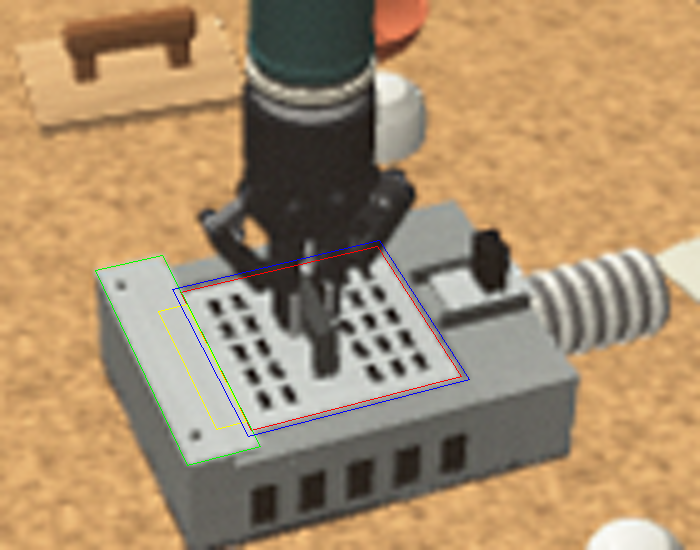

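Run:
```python
from bench import *
from h import *
R=rz(BOX[2]).T; q=tq(BOX[2])
F=lambda:(R@get_contact_force()).round(1)
for z in np.arange(.0603,.0578,-.0004):
    servo_line(*tcp(-.0757,z,0),feed=.02); f=np.mean([F() for _ in range(3)],0); print(round(z,4),f.round(1))
    if f[2]>0: break
command_gripper(.045); e=get_ee_pos(); print("released",F(),get_clock())
servo_line([e[0],e[1],.16],feed=.12)
g=lambda x,z:bw([x,0,z]).tolist()
move_to(g(.1215,.16),q)
overlay(camera("side"),"pics/o4_side.png",(260,160,140,110),5,-.0757,.060,0,(-.0008,-.0022))
servo_line(g(.1215,.091),q,feed=.1); command_gripper(0.); print("w",get_gripper_width(),F())
for dx in np.r_[.020,np.arange(.0215,.034,.0015)]:
    servo_line(g(.1215-dx,.091),q,feed=.05); f=F(); print(round(dx,4),f,(R@(get_ee_pos()-np.r_[BOX[:2],0])*1e3).round(1)[0])
    if f[0]>9: break
print(get_clock())
```

```text
0.0603 [-0.5 -0.7 -3.1]
0.0599 [-1.6 -1.2  1.9]
released [-0.1  0.3 -0.1] 26.6083
w 0.015012640357662841 [-2.6 -0.2  6.1]
0.02 [-1.  -0.5  7.3] 101.0
0.0215 [ 1.1 -0.8  6. ] 100.2
0.023 [ 0.6 -0.2  5.7] 98.8
0.0245 [ 1.4 -0.7  6.1] 97.4
0.026 [ 0.8 -0.9  7. ] 95.9
0.0275 [ 3.4 -1.3  5.9] 95.3
0.029 [ 5.7 -0.5  4.5] 95.3
0.0305 [ 9.1 -0.9  0.9] 95.2
31.5167
```

View pics/o4_side.png

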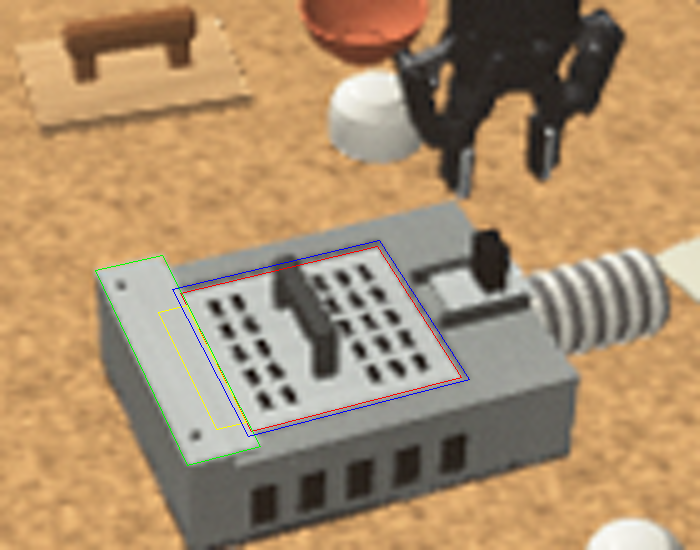

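The plate lies flat in the opening, matching the predicted outline, and the catch moved its full 26.0 mm (121.2 to 95.2). Next I let go and retreat.

Run:
```python
from bench import *
from h import *
command_gripper(.045); e=get_ee_pos(); servo_line([e[0],e[1],.20],feed=.15)
move_to([.50,-.25,.30],tq(-.45)); sleep(.3); print(get_contact_force().round(1),get_clock())
t=camera("top"); s=camera("side")
overlay(s,"pics/f_s.png",(255,160,130,110),5,-.0757,.060,0,(-.0008,-.0022))
b=cv2.imread("pics/f_s.png")
a=np.hstack([cv2.resize(c["image"][:,:,::-1],(325,203)) for c in(t,s)])
cv2.imwrite("pics/final.png",np.vstack([a,b[:390]]))
for n in("dome_a","float","dish"):print(n,[np.round(d["at"],3).tolist() for d in recognise(n,s)[:3]])
```

```text
[-0.4  0.1  1. ] 34.1417
dome_a [[0.675, -0.351, 0.038], [0.674, -0.245, 0.037]]
float [[0.499, 0.331, 0.011]]
dish []
```

View pics/final.png

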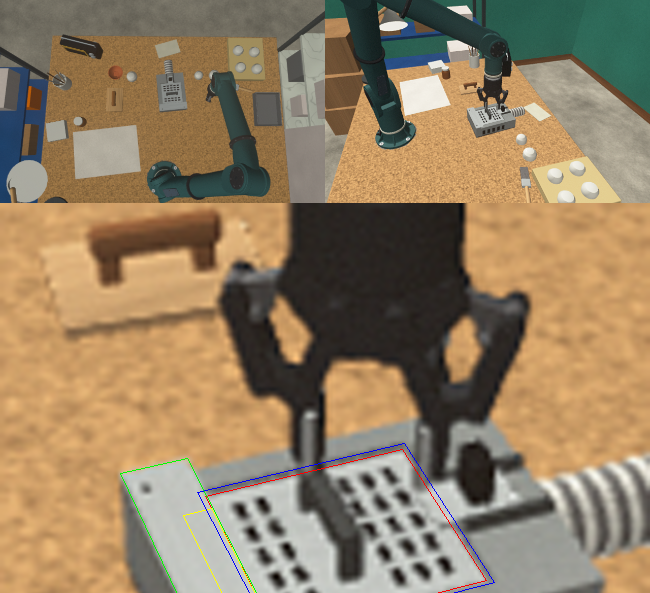

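```bash
python3 -c "
from bench import *
hand_in(); print(get_clock())"
```

```text
the job is handed in; nothing more can be done
the job is handed in; nothing more can be done
```

The filter plate is back in the box with its tongue under the lip and the catch pushed home. The job was handed in at about 34 s.

- **Catch back:** I drew it to its back stop, where the pull reached 10 N. This also fixed the box's position along x.
- **Plate fitted:** I lifted it by the handle and tilted it 20°. The tongue slid under the lip without any contact force. I then lowered the other edge until it touched the ledge at about 2–5 N and let go.
- **Catch home:** It moved 26.0 mm to its stop, where the push reached 9 N. I released it and moved the arm clear.

**Last checks:**
- The plate matched the outline expected for a flat, seated plate. The black grip was back at its starting pixel.
- The arm was touching nothing.
- The two domes near the plate and the float read within about 5 mm of where they started, which is about the network's error.
- **Not confirmed:** the network did not find the dish in the last picture, though it shows in the overview in its place. I did not measure the third dome, the jar or the brush again. A finger hid the catch's tip, so "home" rests on the measured travel, the stop force and the grip's position.
- **Disagreement:** the two cameras differed by about 4 mm in y. I averaged them, and the plate still went in without side forces.

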